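# Return the bar offcuts to their stock trays

### The arm

A 7-joint arm with a two-finger parallel gripper is mounted at the origin on the work surface. World frame = base frame: x ahead of the robot, y to its left, z up, the work surface at z = 0. Lengths are in m, angles in rad, forces in N, time in s.
With the tool pointing down it reaches from about 0.425 to 0.875 m from the base axis. Payload 4.7 kg.
Tool frame: the origin (TCP) lies on the centre line of the jaws, within the pads' length; the fingertips stand ahead of it and the grasp point (between the pads) lies 2 mm behind it (nose_length is the z of the fingertips in the tool frame, in m); z points along the fingers, y is the line along which they close (so a half turn about z gives the same grasp; the last joint's range is limited). The gripper opens to 87 mm and grips with 3 to 60 N. Pads are 19 mm wide; open, the fingers measure 117 mm over their backs; the gripper's body (75 mm by 190 mm) begins 51 mm behind the grasp point.
Start: joints at [-1.296, 0.321, -0.07, 1.45, 0.023, 1.371, -0.057], TCP at [0.168, 0.628, 0.24] pointing down, gripper open.
Joint ranges: [-2.86, 2.86], [-0.3, 2.09], [-1.38, 1.24], [0.06, 2.45], [-1.56, 4.7], [0.09, 2.05], [-2.69, 2.69]. Speed limits (rad/s): [2.57, 2.57, 3.14, 3.14, 3.14, 3.14, 3.14].

### API

Orientations are given as a rotation vector (axis times angle).
In Python, from bench import * gives the robot as it stands.
- The arm moves only by the tool send_rows, never from a script. Its arguments are lists of equal length, an entry for each row: "xyz": the shift along the tool's x, y, z in mm, a list of three; "dr": the turn, a rotation vector about the tool's x, y, z in rad, a list of three. A call has exactly 10 rows; each row is the pose to reach, as a shift and turn from the pose commanded when the call began, along the tool's axes at that moment; what a row does not reach only later rows make up. A row lasts 1/12 s, in which the tool goes at most 41.7 mm and 7.16 degrees, less where a joint would pass 70% of its speed; a pose out of reach is approached as far as the arm can. A call with a gripper value outside its range is refused whole. "jaw" is the finger opening in mm, from 0 to 87, set as the call begins (left out, the last holds). The fingers move at their own pace and stop on an object; "grip_force" is the grip in N (left out, the last holds). Time passes only in rows, so rows that repeat a pose let the fingers close, or fill a call up. It gives the time, the measured TCP pose, the force, the opening and the grip force at its end, in the units of the state.
- get_state(): the state, without advancing time (a new reading comes with each control period).
- get_image(name): name is "scene" or "side" or "wrist"; returns the picture (384x512x3 uint8, red, green, blue); there is no depth.
- calibration(name): a dict with "vfov" (degrees; the focal length in pixels is half the picture's height over the tangent of half this angle, whatever the lens; pixels are square), "cx", "cy" (the principal point, pixels), "rvec" (rotation vector, rad) and "tvec" (3), from world to camera coordinates, as OpenCV has them; the wrist camera has in their place "hand_eye" (4x4, takes a point from camera to tool coordinates, whose origin is the TCP and whose axes are the flange's). Camera axes: x right, y down, z forward; pixel columns grow to the right and rows downward; lengths in m; the calibration is good to about 2 mm. A picture is of the moment at which its call begins: read the wrist's pose just before it. calibration takes no time and is no camera call.
- close_job(): hands the job in; it is judged then, once.
The state is a dict: "time": time; "joint_positions": joint angles; "qd": joint speeds; "joint_torque": joint torques, N m; "position": TCP position; "tool_rot": TCP orientation; "ft_force": force on the tool from outside, world axes, zero at the start; "torque": the same for the moment, N m; "grip_width": opening from 0.0 (shut) to 1.0 (fully open); "grip_force": force on a finger pad.
Only numpy, scipy, OpenCV 4.12 (cv2) and the standard library are available. Lean on these libraries where they do the work, as an engineer would, in place of code of your own. Each camera call takes 0.05 s, during which the arm holds its last target. There are 200 camera calls.

### The job

Tidy the bench after the lesson: each of the four green stock trays has a sample slice of one aluminium section fixed on its ledge. Take the offcut of the same section and size (thick round bar, thin round bar, flat bar, U-channel) and stand it upright on the floor of that tray's pocket, one after another, and let go. The square bar and the round tube have no tray: leave them standing where they are.

Things in the scene. Friction and masses are not known exactly. Their poses are not given: they have to be found in the camera images.
- thick_round_mid (a point): Bare aluminium offcut standing upright on the mat, 70 mm tall, solid round bar, diameter 46 mm, up to 0.4 kg. Has a tray. Point: its centre, half-way up (35 mm above its foot); z is its long axis, up. 
- thin_round_mid (a point): Bare aluminium offcut standing upright on the mat, 70 mm tall, solid round bar, diameter 24 mm. Has a tray. Point: its centre, half-way up (35 mm above its foot); z is its long axis, up. 
- flat_mid (a point): Bare aluminium offcut standing upright on the mat, 70 mm tall, solid flat bar, section 56 mm (its x) by 18 mm (its y). Has a tray. Point: its centre, half-way up (35 mm above its foot); z is its long axis, up. Grip across its 18 mm thickness, fingers closing along its y.
- channel_mid (a point): Bare aluminium offcut standing upright on the mat, 70 mm tall, U-channel, 46 x 46 mm outside, walls 9 mm: web on its -x side, open to +x, flanges on its +y and -y sides. Has a tray. Point: its centre, half-way up (35 mm above its foot); z is its long axis, up. Grip over the two flanges, 46 mm outside, fingers closing along its y.
- square_mid (a point): Bare aluminium offcut standing upright on the mat, 70 mm tall, solid square bar, 40 x 40 mm. Has no tray; stays where it stands. Point: its centre, half-way up (35 mm above its foot); z is its long axis, up. 
- tube_mid (a point): Bare aluminium offcut standing upright on the mat, 70 mm tall, round tube, diameter 46 mm outside, 30 mm bore (an open hole seen from above). Has no tray; stays where it stands. Point: its centre, half-way up (35 mm above its foot); z is its long axis, up. 
- thick_round_pocket (a point): Fixed green tray: square open pocket 80 x 80 mm inside, walls 4 mm thick, rim 10 mm above its floor; on its +x side a ledge 54 mm deep (centre 71 mm from the pocket's, 2 mm above its floor) with a fixed 6 mm thick sample slice: a disc of diameter 46 mm, for the thick round bar. Point: centre of the pocket's floor (7 mm above the table); x points to the ledge, z up.
- thin_round_pocket (a point): Fixed green tray: square open pocket 80 x 80 mm inside, walls 4 mm thick, rim 10 mm above its floor; on its +x side a ledge 54 mm deep (centre 71 mm from the pocket's, 2 mm above its floor) with a fixed 6 mm thick sample slice: a disc of diameter 24 mm, for the thin round bar. Point: centre of the pocket's floor (7 mm above the table); x points to the ledge, z up.
- flat_pocket (a point): Fixed green tray: square open pocket 80 x 80 mm inside, walls 4 mm thick, rim 10 mm above its floor; on its +x side a ledge 54 mm deep (centre 71 mm from the pocket's, 2 mm above its floor) with a fixed 6 mm thick sample slice: a rectangle 56 x 18 mm, for the flat bar. Point: centre of the pocket's floor (7 mm above the table); x points to the ledge, z up.
- channel_pocket (a point): Fixed green tray: square open pocket 80 x 80 mm inside, walls 4 mm thick, rim 10 mm above its floor; on its +x side a ledge 54 mm deep (centre 71 mm from the pocket's, 2 mm above its floor) with a fixed 6 mm thick sample slice: a U of 46 x 46 mm, for the channel. Point: centre of the pocket's floor (7 mm above the table); x points to the ledge, z up.
Mind the look-alikes: they are no part of the job. What is shaped like the part that bears thin_round_mid but brown or turquoise is not meant.

How it is judged:
At the end, for the whole second after the job is handed in: Each of the four offcuts stands upright (0.12 rad) and at rest on the floor of the pocket whose sample matches it (centre within 35 mm along each pocket axis, so anywhere inside the walls; height within 6 mm); the square bar and the tube still stand within 30 mm of their places (x of thick_round_mid in the frame of thick_round_pocket between -0.035 and 0.035 m and y of thick_round_mid in the frame of thick_round_pocket between -0.035 and 0.035 m and z of thick_round_mid in the frame of thick_round_pocket between 0.029 and 0.041 m and angle between each of thick_round_mid, thin_round_mid, flat_mid, channel_mid, square_mid, tube_mid's own z axis and vertical below 0.12 rad and linear speed of each of bar_thick_round, bar_thin_round, bar_flat, bar_channel below 0.02 m/s and x of thin_round_mid in the frame of thin_round_pocket between -0.035 and 0.035 m and y of thin_round_mid in the frame of thin_round_pocket between -0.035 and 0.035 m and z of thin_round_mid in the frame of thin_round_pocket between 0.029 and 0.041 m and x of flat_mid in the frame of flat_pocket between -0.035 and 0.035 m and y of flat_mid in the frame of flat_pocket between -0.035 and 0.035 m and z of flat_mid in the frame of flat_pocket between 0.029 and 0.041 m and x of channel_mid in the frame of channel_pocket between -0.035 and 0.035 m and y of channel_mid in the frame of channel_pocket between -0.035 and 0.035 m and z of channel_mid in the frame of channel_pocket between 0.029 and 0.041 m and distance of each of square_mid, tube_mid from where it was at the start of the episode below 0.03 m); the robot touches nothing.
It fails at once if the square bar is pushed more than 30 mm from its place or tipped over (distance of square_mid from where it was at the start of the episode above 0.03 m or angle between square_mid's own z axis and vertical above 0.5 rad).
It fails at once if the tube is pushed more than 30 mm from its place or tipped over (distance of tube_mid from where it was at the start of the episode above 0.03 m or angle between tube_mid's own z axis and vertical above 0.5 rad).
It also fails if it takes over 109 s, if anything falls off the work surface, if the arm or the gripper's body presses on something with over 40 N, if the wrist force passes 120 N, or if a joint passes its speed limit or range.

## Working session

There is one attempt and no reset: what is moved stays moved. The work goes in short steps, Python scripts to look and compute and a tool call to move; the robot and the scene stay as the last step left them, time stands still between calls to the robot, and variables do not carry over. Pictures are saved under pics/ and viewed, at most 14 in all, crops included, and the job is handed in when it is done.

Besides the shell and the picture viewer there is one more tool, called after ">>>" by a JSON object that holds its "api" and its "payload". send_rows: Moves the arm, as the interface text tells. Its arguments: {"type":"object","properties":{"xyz":{"type":"array"},"dr":{"type":"array"},"jaw":{"type":"number"},"grip_force":{"type":"number"}},"required":["xyz","dr"]}

```bash
ls; mkdir -p pics; python3 - <<'E'
from bench import *
import cv2
for n in ["scene","side","wrist"]:
    im=get_image(n); cv2.imwrite(f"pics/{n}0.png",im[:,:,::-1]); print(n,calibration(n))
print(get_state())
a=cv2.imread("pics/scene0.png");
E
```

```text
pics
scene {'vfov': 46.118579564421644, 'cx': 255.1935550716743, 'cy': 189.27788433955405, 'rvec': array([ 1.3865074 ,  2.23084903, -0.84380826]), 'tvec': array([ 0.22652011, -0.31660896,  1.55483054])}
side {'vfov': 49.04284718818961, 'cx': 261.1206227118965, 'cy': 192.25395771805256, 'rvec': array([ 2.0578626 , -0.07308093,  0.05967245]), 'tvec': array([-0.52221487,  0.08068632,  1.00374622])}
wrist {'vfov': 66.56129096731057, 'cx': 256.6267173789399, 'cy': 192.90746305473388, 'hand_eye': array([[-1.12617729e-05, -9.67375774e-01, -2.53345834e-01,
         6.85811337e-02],
       [ 9.99999886e-01,  1.09832717e-04, -4.63837434e-04,
        -1.03524615e-03],
       [ 4.76530758e-04, -2.53345811e-01,  9.67375663e-01,
        -1.45391125e-01],
       [ 0.00000000e+00,  0.00000000e+00,  0.00000000e+00,
         1.00000000e+00]])}
{'time': 0.15, 'joint_positions': array([-1.29583226,  0.32165828, -0.07009425,  1.45142046,  0.02260877,
        1.37080109, -0.05688758]), 'qd': array([-0.0005495 , -0.00278584,  0.00049938, -0.00477256, -0.00014902,
       -0.00031187, -0.00120016]), 'joint_torque': array([-1.28790152e-04, -4.91795468e+01, -4.04586364e-01, -3.12875533e+01,
       -6.39470480e-02,  4.05280560e-02,  1.29332602e-04]), 'position': array([0.1675813 , 0.62760536, 0.23869632]), 'tool_rot': array([-4.08515087e-01, -3.11481492e+00,  2.35130699e-03]), 'ft_force': array([-0.40934197,  0.07310404, -0.22095076]), 'torque': array([0.00049824, 0.0380309 , 0.01119882]), 'grip_force': 0.0, 'grip_width': 1.001005982783763}
```

View pics/scene0.png

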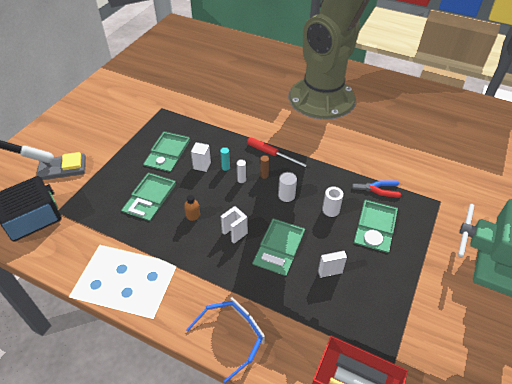

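View pics/side0.png

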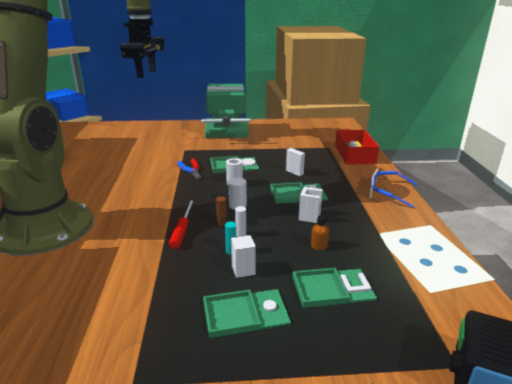

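View pics/wrist0.png

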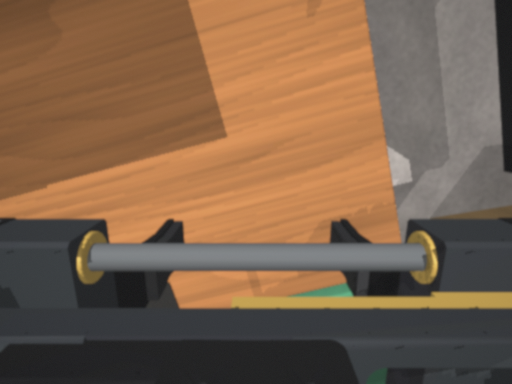

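The scene view shows these candidates:
- **Bars:** square (201,157), thin silver (241,171), thick (287,187), tube (333,201), channel (234,225), flat (332,264).
- **Thin-bar look-alikes:** turquoise (225,158) and brown (264,167).
- **Trays:** thin (167,150), channel (149,195), flat (279,246), thick (376,225).

I choose the silver (241,171) for thin_round. I'll check it in a close crop.

```bash
python3 - <<'E'
import cv2
a=cv2.imread("pics/scene0.png")
cv2.imwrite("pics/c1.png",cv2.resize(a[120:290,110:410],None,fx=2.66,fy=2.66*1.25 if 0 else 2.66,interpolation=cv2.INTER_CUBIC))
b=cv2.imread("pics/side0.png")
cv2.imwrite("pics/c2.png",cv2.resize(b[140:340,160:400],None,fx=3,fy=3,interpolation=cv2.INTER_CUBIC))
E
```

```text
(no output)
```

View pics/c1.png

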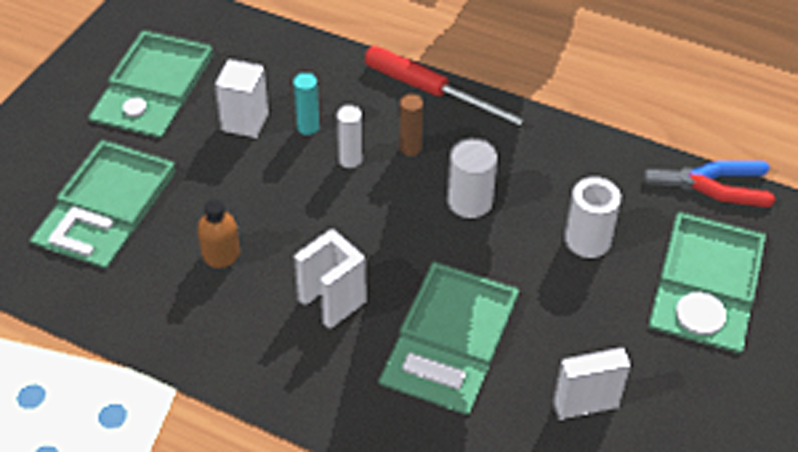

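View pics/c2.png

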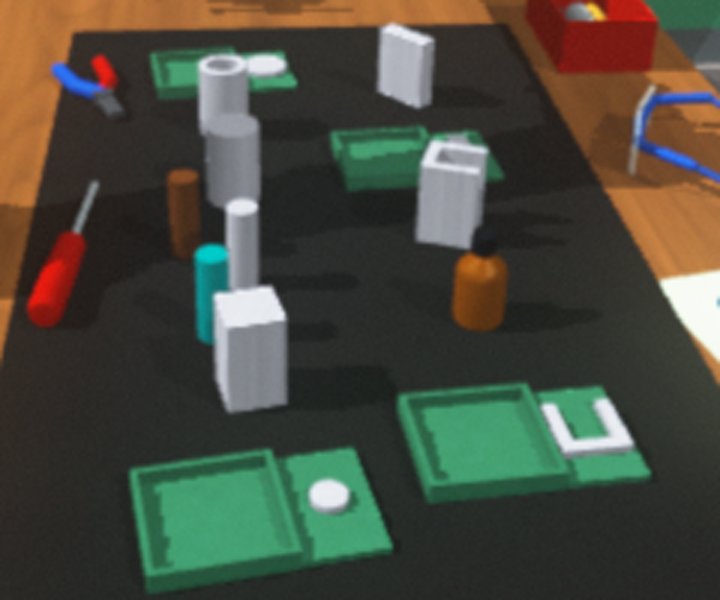

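```bash
cat > h.py <<'E'
import cv2, numpy as np
from bench import *
def cam(n):
    c=calibration(n); f=192/np.tan(np.radians(c['vfov']/2))
    return c,f,cv2.Rodrigues(c['rvec'])[0]
def ray(n,uv,z):
    c,f,R=cam(n); uv=np.atleast_2d(np.array(uv,float))
    d=np.c_[(uv[:,0]-c['cx'])/f,(uv[:,1]-c['cy'])/f,np.ones(len(uv))]@R
    o=-R.T@c['tvec']; return o+d*((z-o[2])/d[:,2])[:,None]
def pix(n,p):
    c,f,R=cam(n); q=np.atleast_2d(p)@R.T+c['tvec']
    return np.c_[q[:,0]/q[:,2]*f+c['cx'],q[:,1]/q[:,2]*f+c['cy']]
def blobs(m,amin):
    m=m.astype(np.uint8); n,l,s,c=cv2.connectedComponentsWithStats(m)
    return [(l==i) for i in range(1,n) if s[i,4]>amin]
def silver(n,im,amin=60):
    h=cv2.cvtColor(im,cv2.COLOR_BGR2HSV); out=[]
    for b in blobs((h[...,1]<45)&(h[...,2]>95),amin):
        k=cv2.convexHull(np.argwhere(b)[:,::-1].astype(np.int32)); M=cv2.moments(k)
        out.append((M['m10']/M['m00'],M['m01']/M['m00'],b.sum()))
    return out
def green(im,amin=300):
    h=cv2.cvtColor(im,cv2.COLOR_BGR2HSV)
    return blobs((abs(h[...,0].astype(int)-72)<14)&(h[...,1]>70)&(h[...,2]>40),amin)
E
python3 - <<'E'
from h import *
np.set_printoptions(precision=4,suppress=True)
for n in ["scene","side"]:
    im=cv2.imread(f"pics/{n}0.png"); print(n)
    for z in (0.036,):
        for u,v,a in silver(n,im):
            p=ray(n,(u,v),z)[0]
            if .3<p[0]<1 and abs(p[1])<.6: print(round(u),round(v),a,p)
    print('green')
    for b in green(im):
        k=cv2.convexHull(np.argwhere(b)[:,::-1].astype(np.int32))[:,0].astype(float)
        p=ray(n,k,0.012)[:,:2]
        if abs(p).max()<1.0:
            r=cv2.minAreaRect(p.astype(np.float32)); print(k.mean(0).round(),np.array(r[0]),np.array(r[1]),r[2])
def cr(n,pts,z):
    s,o=((2.66,(110,120)),(3,(160,140)))[n=="side"]
    return ray(n,np.array(pts)/s+np.array(o)-.3,z)[:,:2]
Z=.071
print('square',cr("scene",[(235,62),(265,70),(252,103),(218,91)],Z).ravel())
print('flat',cr("scene",[(557,363),(627,348),(629,363),(563,381)],Z).ravel())
print('flat side',cr("side",[(381,26),(394,24),(433,42),(421,50)],Z).ravel())
print('chan',cr("scene",[(332,231),(365,256),(327,288),(296,263)],Z).ravel())
print('chan side',cr("side",[(432,142),(488,150),(476,174),(419,166)],Z).ravel())
print('tops',cr("scene",[(349,114),(474,153),(596,192)],Z).ravel(),cr("side",[(241,209),(232,128),(222,66)],Z).ravel())
E
```

```text
scene
201 156 488 [ 0.4657 -0.2003  0.036 ]
52 161 722 [ 0.6705 -0.5706  0.036 ]
291 159 83 [0.3587 0.0388 0.036 ]
241 170 206 [ 0.4643 -0.0698  0.036 ]
287 186 478 [0.4619 0.0708 0.036 ]
362 186 70 [0.3676 0.2536 0.036 ]
332 201 512 [0.4561 0.1992 0.036 ]
140 206 194 [ 0.6978 -0.2463  0.036 ]
467 231 326 [0.3975 0.5366 0.036 ]
234 224 697 [0.6396 0.001  0.036 ]
373 237 242 [0.5227 0.3301 0.036 ]
124 281 4631 [ 0.8965 -0.1469  0.036 ]
332 263 591 [0.6402 0.264  0.036 ]
272 259 176 [0.6913 0.1328 0.036 ]
250 321 118 [0.8551 0.1541 0.036 ]
350 377 346 [0.8734 0.3846 0.036 ]
green
[252.  21.] [-0.3427 -0.441 ] [0.3741 0.5284] 26.83506202697754
[167. 149.] [ 0.4691 -0.3198] [0.1555 0.0968] 8.17880916595459
[150. 193.] [ 0.6403 -0.2641] [0.1527 0.0969] 4.290017604827881
[374. 224.] [0.4611 0.3247] [0.1544 0.0904] 6.378968715667725
[485. 241.] [0.3735 0.6002] [0.311  0.0954] 5.456742763519287
[278. 247.] [0.6332 0.1245] [0.1518 0.0906] 4.543365001678467
side
295 161 448 [0.6463 0.268  0.036 ]
242 214 2114 [ 0.4747 -0.0333  0.036 ]
310 203 732 [0.6456 0.0088 0.036 ]
356 282 284 [ 0.6766 -0.2909  0.036 ]
269 305 117 [ 0.5108 -0.3399  0.036 ]
green
[227. 128.] [0.4395 0.6385] [0.1579 0.1604] 87.4688720703125
[288. 191.] [0.6136 0.1164] [0.1217 0.1118] 86.83158874511719
[332. 286.] [ 0.6399 -0.2666] [0.1458 0.1077] 4.224350452423096
[247. 312.] [ 0.47  -0.322] [0.1449 0.1057] 8.55003547668457
square [ 0.4516 -0.2136  0.4481 -0.1784  0.4979 -0.1653  0.4983 -0.2064]
flat [0.6577 0.2344 0.6158 0.2839 0.6299 0.2904 0.6726 0.2455]
flat side [0.6226 0.2855 0.6364 0.2902 0.6679 0.2418 0.653  0.2227]
chan [ 0.6135 -0.0097  0.6265  0.032   0.675   0.0177  0.6623 -0.0216]
chan side [ 0.6313  0.0303  0.6748  0.0135  0.6568 -0.0263  0.6139 -0.0106]
tops [ 0.4672 -0.0672  0.4603  0.0706  0.4552  0.1982] [ 0.4702 -0.0702  0.4671  0.0652  0.4613  0.1946]
```

```bash
cat >> h.py <<'E'
from scipy.spatial.transform import Rotation as Rot
P=dict(thin=(.467,-.070),thick=(.463,.070),flat=(.643,.264),chan=(.643,.004),square=(.470,-.195),tube=(.457,.198),
 Tthin=(.4428,-.3249,8.3),Tchan=(.613,-.2673,4.3),Tthick=(.434,.322,6.4),Tflat=(.6066,.1224,4.5))
def go(x,y,z,yaw=None):
    "tool-frame shift (mm) and turn about tool z, to tool-y at yaw deg (mod 180)"
    s=get_state(); R=Rot.from_rotvec(s['tool_rot']); d=R.inv().apply(np.array([x,y,z])-s['position'])*1000
    ty=R.as_matrix()[:,1]; cur=np.degrees(np.arctan2(ty[1],ty[0])); a=0
    if yaw is not None: a=-np.radians((yaw-cur+90)%180-90)
    print('d',d.round(1),'turn',round(a,3),'| yaw',cur.round(1),'pos',s['position'].round(4),'tilt',(R.as_matrix()[:,2]).round(4),'F',s['ft_force'].round(1),'w',round(s['grip_width']*87,1),'gf',round(s['grip_force'],1),'t',s['time'],'q1,7',s['joint_positions'][[0,6]].round(2))
E
python3 - <<'E'
from h import *
import bench; print([k for k in dir(bench) if k[0]!='_'], getattr(bench,'nose_length',None))
np.set_printoptions(precision=4,suppress=True)
im=cv2.imread("pics/scene0.png")
print('turq,brown tops',ray("scene",[(225,149.5),(264.5,158.5)],.071)[:,:2])
for T in ('Tthin','Tchan','Tthick','Tflat'):
    x,y,a=P[T]; M=Rot.from_euler('z',a,degrees=True).as_matrix()
    for q in [(-.04,-.04,.01),(.04,-.04,.01),(.04,.04,.01),(-.04,.04,.01),(0,0,0),(.071,0,.008)]:
        u=pix("scene",np.array([x,y,.007])+M@np.array(q))[0]; cv2.circle(im,tuple((u*8).round().astype(int).tolist()),6,(0,0,255),-1,shift=3)
for k in ('thin','thick','flat','chan','square','tube'):
    for z in (.001,.071):
        u=pix("scene",[*P[k],z])[0]; cv2.circle(im,tuple((u*8).round().astype(int).tolist()),6,(255,0,255),-1,shift=3)
cv2.imwrite("pics/o1.png",cv2.resize(im[120:290,110:410],None,fx=2.66,fy=2.66,interpolation=cv2.INTER_CUBIC))
go(*P['thick'],.15,75)
E
```

```text
['MotionError', 'calibration', 'close_job', 'get_image', 'get_state', 'nose_length'] 0.017
turq,brown tops [[ 0.4409 -0.1315]
 [ 0.4238 -0.0159]]
d [-429.2 -462.4   89.4] turn 0.001 | yaw 75.1 pos [0.1676 0.6276 0.2387] tilt [-0.0003 -0.0015 -1.    ] F [-0.4  0.1 -0.2] w 87.1 gf 0.0 t 0.15 q1,7 [-1.3  -0.06]
```

View pics/o1.png

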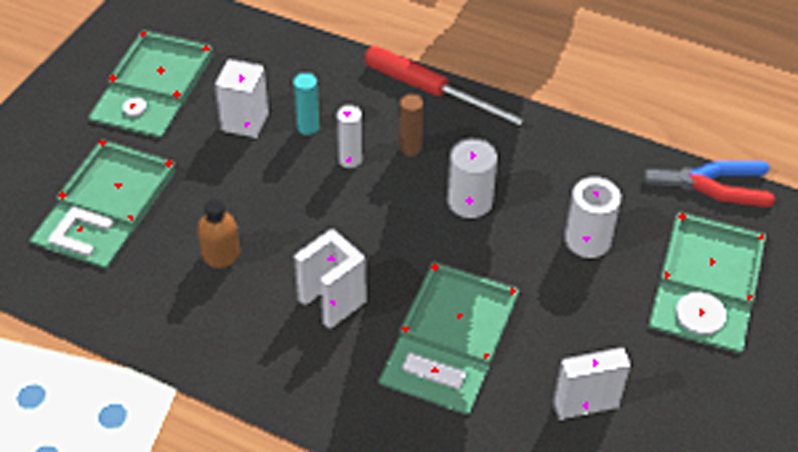

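The overlay shows the projected pocket corners, samples and bar axes all on their features. I'll do the flat bar first.

```bash
python3 -c "
from h import *
go(*P['flat'],.2,37)"
```

```text
d [-553.1 -228.7   39.1] turn 0.664 | yaw 75.1 pos [0.1676 0.6276 0.2387] tilt [-3.0e-04 -1.5e-03 -1.0e+00] F [-0.4  0.1 -0.2] w 87.1 gf 0.0 t 0.15 q1,7 [-1.3  -0.06]
```

>>> {"api": "send_rows", "payload": {"xyz": [[-18, -7, 0], [-50, -21, 1], [-85, -35, 3], [-120, -50, 5], [-155, -64, 8], [-190, -79, 10], [-225, -93, 12], [-260, -107, 14], [-292, -121, 16], [-310, -128, 17]], "dr": [[0, 0, 0], [0, 0, 0], [0, 0, 0], [0, 0, 0], [0, 0, 0], [0, 0, 0], [0, 0, 0], [0, 0, 0], [0, 0, 0], [0, 0, 0]], "jaw": 60, "grip_force": 30}}

```text
time: 0.98
position: [0.4383, 0.4198, 0.2221]
tool_rot: [0.417, 3.112, -0.003]
ft_force: [0.7, -0.7, 0.8]
grip_width: 0.695
grip_force: 0.0
```

>>> {"api": "send_rows", "payload": {"xyz": [[-15, -6, 1], [-45, -18, 4], [-75, -31, 7], [-105, -43, 10], [-135, -56, 13], [-165, -68, 16], [-195, -81, 19], [-220, -91, 21], [-236, -98, 22], [-243, -101, 22]], "dr": [[0, 0, 0.03], [0, 0, 0.1], [0, 0, 0.18], [0, 0, 0.27], [0, 0, 0.36], [0, 0, 0.45], [0, 0, 0.54], [0, 0, 0.61], [0, 0, 0.65], [0, 0, 0.66]]}}

```text
time: 1.82
position: [0.6444, 0.2618, 0.1997]
tool_rot: [1.402, 2.811, -0.003]
ft_force: [-0.2, 0.2, 0.0]
grip_width: 0.689
grip_force: 0.0
```

```bash
python3 -c "
from h import *
cv2.imwrite('pics/w1.png',get_image('wrist')[:,:,::-1])
go(*P['flat'],.043,37)"
```

```text
d [  2.7   0.2 156.9] turn 0.001 | yaw 37.0 pos [0.6445 0.262  0.1999] tilt [ 1.0e-04 -1.5e-03 -1.0e+00] F [ 0.6 -0.8  0.8] w 59.9 gf 0.0 t 1.8667 q1,7 [-0.66  0.32]
```

View pics/w1.png

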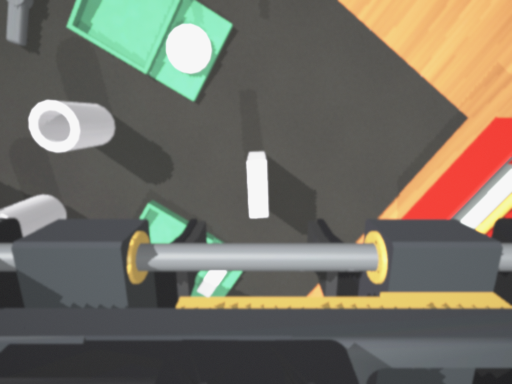

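The flat's top is at (258,185), centred and aligned between the fingers, so I'll descend and grip.

>>> {"api": "send_rows", "payload": {"xyz": [[1, 0, 10], [2, 0, 28], [3, 0, 48], [3, 0, 68], [3, 0, 88], [3, 0, 108], [3, 0, 126], [3, 0, 141], [3, 0, 152], [3, 0, 157]], "dr": [[0, 0, 0], [0, 0, 0], [0, 0, 0], [0, 0, 0], [0, 0, 0], [0, 0, 0], [0, 0, 0], [0, 0, 0], [0, 0, 0], [0, 0, 0]]}}

```text
time: 2.7
position: [0.639, 0.2679, 0.0414]
tool_rot: [-1.391, -2.814, 0.002]
ft_force: [-0.2, -0.4, -0.6]
grip_width: 0.692
grip_force: 0.0
```

>>> {"api": "send_rows", "payload": {"xyz": [[0, 0, 0], [0, 0, 0], [0, 0, 0], [0, 0, 0], [0, 0, 0], [0, 0, 0], [0, 0, 0], [0, 0, 0], [0, 0, 0], [0, 0, 0]], "dr": [[0, 0, 0], [0, 0, 0], [0, 0, 0], [0, 0, 0], [0, 0, 0], [0, 0, 0], [0, 0, 0], [0, 0, 0], [0, 0, 0], [0, 0, 0]], "jaw": 0, "grip_force": 35}}

```text
time: 3.53
position: [0.6413, 0.2666, 0.0439]
tool_rot: [1.396, 2.814, 0.001]
ft_force: [-0.3, -0.4, 1.4]
grip_width: 0.202
grip_force: 34.9
```

>>> {"api": "send_rows", "payload": {"xyz": [[0, 0, -3], [0, 0, -8], [0, 0, -18], [0, 0, -30], [0, 0, -45], [0, 0, -60], [0, 0, -75], [0, 0, -88], [0, 0, -97], [0, 0, -100]], "dr": [[0, 0, 0], [0, 0, 0], [0, 0, 0], [0, 0, 0], [0, 0, 0], [0, 0, 0], [0, 0, 0], [0, 0, 0], [0, 0, 0], [0, 0, 0]]}}

```text
time: 4.37
position: [0.6422, 0.267, 0.1464]
tool_rot: [1.395, 2.812, 0.005]
ft_force: [0.2, -0.3, -1.0]
grip_width: 0.208
grip_force: 34.9
```

```bash
python3 -c "
from h import *
x,y,a=P['Tflat']
go(x,y,.143,a); go(x,y,.049,a)"
```

```text
d [ -93.6 -115.8    3. ] turn 0.572 | yaw 37.2 pos [0.6422 0.267  0.1464] tilt [ 0.0034  0.0017 -1.    ] F [ 0.2 -0.3 -1. ] w 18.1 gf 34.9 t 4.3667 q1,7 [-0.66  0.32]
d [ -93.5 -116.2   97. ] turn 0.572 | yaw 37.2 pos [0.6422 0.267  0.1464] tilt [ 0.0034  0.0017 -1.    ] F [ 0.2 -0.3 -1. ] w 18.1 gf 34.9 t 4.3667 q1,7 [-0.66  0.32]
```

>>> {"api": "send_rows", "payload": {"xyz": [[-5, -6, 0], [-16, -20, 0], [-29, -36, 0], [-42, -52, 0], [-55, -68, 0], [-68, -84, 0], [-80, -99, 0], [-89, -110, 0], [-93, -115, 0], [-93, -115, 0]], "dr": [[0, 0, 0.03], [0, 0, 0.1], [0, 0, 0.18], [0, 0, 0.26], [0, 0, 0.34], [0, 0, 0.42], [0, 0, 0.49], [0, 0, 0.54], [0, 0, 0.57], [0, 0, 0.57]]}}

```text
time: 5.2
position: [0.6051, 0.1202, 0.1429]
tool_rot: [-2.136, -2.303, 0.003]
ft_force: [0.4, 0.2, -1.8]
grip_width: 0.204
grip_force: 34.9
```

>>> {"api": "send_rows", "payload": {"xyz": [[0, 0, 5], [0, 0, 15], [0, 0, 28], [0, 0, 42], [0, 0, 56], [0, 0, 68], [0, 0, 78], [0, 0, 84], [0, 0, 87], [0, 0, 87]], "dr": [[0, 0, 0], [0, 0, 0], [0, 0, 0], [0, 0, 0], [0, 0, 0], [0, 0, 0], [0, 0, 0], [0, 0, 0], [0, 0, 0], [0, 0, 0]]}}

```text
time: 6.03
position: [0.6055, 0.123, 0.0558]
tool_rot: [-2.13, -2.308, 0.002]
ft_force: [0.5, 0.8, -2.8]
grip_width: 0.205
grip_force: 34.9
```

```bash
python3 -c "
from h import *
x,y,a=P['Tflat']
go(x,y,.050,a)
cv2.imwrite('pics/s1.png',cv2.resize(get_image('scene')[120:290,110:410,::-1],None,fx=2.66,fy=2.66))"
```

```text
d [-0.7  1.1  5.7] turn 0.002 | yaw 4.6 pos [0.6055 0.123  0.0558] tilt [-1.e-03 -4.e-04 -1.e+00] F [ 0.5  0.8 -2.8] w 17.9 gf 34.9 t 6.0333 q1,7 [-0.6 -0. ]
```

View pics/s1.png

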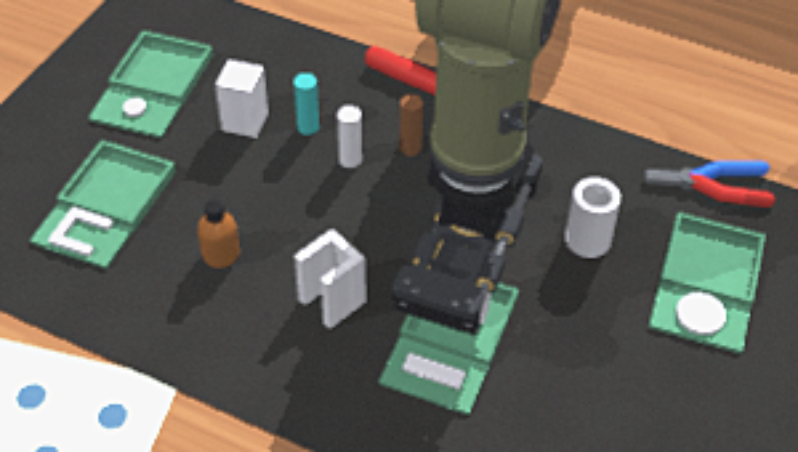

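The picture shows the flat over its pocket near (465,310), so I'll lower and release.

>>> {"api": "send_rows", "payload": {"xyz": [[0, 0, 1], [0, 0, 2], [0, 0, 3], [0, 0, 4], [0, 0, 5], [0, 0, 5.5], [0, 0, 5.5], [0, 0, 5.5], [0, 0, 5.5], [0, 0, 5.5]], "dr": [[0, 0, 0], [0, 0, 0], [0, 0, 0], [0, 0, 0], [0, 0, 0], [0, 0, 0], [0, 0, 0], [0, 0, 0], [0, 0, 0], [0, 0, 0]]}}

```text
time: 6.92
position: [0.6059, 0.123, 0.0511]
tool_rot: [2.131, 2.308, 0.0]
ft_force: [0.4, 1.1, -2.3]
grip_width: 0.203
grip_force: 34.9
```

>>> {"api": "send_rows", "payload": {"xyz": [[0, 0, 0], [0, 0, 0], [0, 0, 0], [0, 0, 0], [0, 0, 0], [0, 0, 0], [0, 0, 0], [0, 0, 0], [0, 0, 0], [0, 0, 0]], "dr": [[0, 0, 0], [0, 0, 0], [0, 0, 0], [0, 0, 0], [0, 0, 0], [0, 0, 0], [0, 0, 0], [0, 0, 0], [0, 0, 0], [0, 0, 0]], "jaw": 60}}

```text
time: 7.75
position: [0.6058, 0.123, 0.051]
tool_rot: [-2.131, -2.309, -0.0]
ft_force: [0.6, 0.7, -0.7]
grip_width: 0.685
grip_force: 0.0
```

>>> {"api": "send_rows", "payload": {"xyz": [[0, 0, -5], [0, 0, -15], [0, 0, -30], [0, 0, -48], [0, 0, -66], [0, 0, -84], [0, 0, -100], [0, 0, -112], [0, 0, -118], [0, 0, -118]], "dr": [[0, 0, 0], [0, 0, 0], [0, 0, 0], [0, 0, 0], [0, 0, 0], [0, 0, 0], [0, 0, 0], [0, 0, 0], [0, 0, 0], [0, 0, 0]]}}

```text
time: 8.58
position: [0.6068, 0.1231, 0.1711]
tool_rot: [2.13, 2.307, 0.005]
ft_force: [-0.4, -1.1, -0.1]
grip_width: 0.686
grip_force: 0.0
```

```bash
python3 -c "
from h import *
go(*P['chan'],.168,72)"
```

```text
d [-121.6   26.6    3.1] turn -1.177 | yaw 4.6 pos [0.6068 0.1231 0.1711] tilt [ 0.0031  0.0012 -1.    ] F [-0.4 -1.1 -0.1] w 59.7 gf 0.0 t 8.5833 q1,7 [-0.63 -0.05]
```

>>> {"api": "send_rows", "payload": {"xyz": [[-12, 3, 0], [-25, 6, 0], [-38, 8, 0], [-51, 11, 0], [-64, 14, 0], [-77, 17, 0], [-90, 20, 0], [-103, 23, 0], [-114, 25, 0], [-121, 27, 0]], "dr": [[0, 0, -0.1], [0, 0, -0.22], [0, 0, -0.34], [0, 0, -0.46], [0, 0, -0.58], [0, 0, -0.7], [0, 0, -0.82], [0, 0, -0.94], [0, 0, -1.06], [0, 0, -1.17]], "jaw": 74}}

```text
time: 9.42
position: [0.6418, 0.0026, 0.1677]
tool_rot: [-0.495, -3.1, 0.002]
ft_force: [1.4, -0.5, -0.7]
grip_width: 0.851
grip_force: 0.0
```

>>> {"api": "send_rows", "payload": {"xyz": [[0, 0, 0], [0, 0, 0], [0, 0, 0], [0, 0, 0], [0, 0, 0], [0, 0, 0], [0, 0, 0], [0, 0, 0], [0, 0, 0], [0, 0, 0]], "dr": [[0, 0, 0], [0, 0, 0], [0, 0, 0], [0, 0, 0], [0, 0, 0], [0, 0, 0], [0, 0, 0], [0, 0, 0], [0, 0, 0], [0, 0, 0]]}}

```text
time: 10.25
position: [0.6424, 0.0045, 0.1691]
tool_rot: [0.502, 3.101, 0.0]
ft_force: [-0.0, 0.6, -0.3]
grip_width: 0.853
grip_force: 0.0
```

```bash
python3 -c "
from h import *
cv2.imwrite('pics/w2.png',get_image('wrist')[:,:,::-1])
go(*P['chan'],.043,72)"
```

```text
d [ -0.7  -0.3 126.1] turn -0.007 | yaw 71.6 pos [0.6424 0.0045 0.1691] tilt [ 2.e-04  1.e-04 -1.e+00] F [-0.5 -0.3 -0.4] w 73.7 gf 0.0 t 10.3 q1,7 [-0.33  1.3 ]
```

View pics/w2.png

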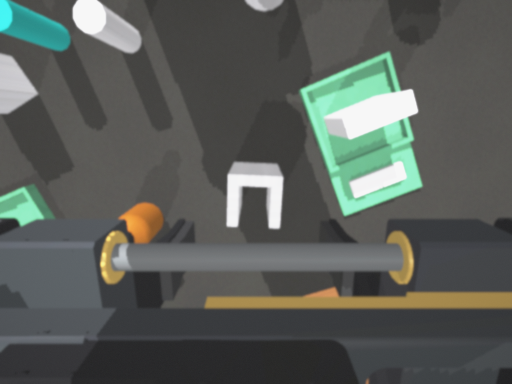

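Channel (255,195) is centred and aligned, and the flat stands in its pocket at (370,113). I'll grip the channel.

>>> {"api": "send_rows", "payload": {"xyz": [[0, 0, 6], [0, 0, 18], [0, 0, 33], [0, 0, 50], [0, 0, 67], [0, 0, 84], [0, 0, 100], [0, 0, 113], [0, 0, 122], [0, 0, 126]], "dr": [[0, 0, 0], [0, 0, 0], [0, 0, 0], [0, 0, 0], [0, 0, 0], [0, 0, 0], [0, 0, 0], [0, 0, 0], [0, 0, 0], [0, 0, 0]]}}

```text
time: 11.13
position: [0.6412, 0.0045, 0.0408]
tool_rot: [-0.501, -3.098, 0.001]
ft_force: [-0.1, -0.1, 0.2]
grip_width: 0.851
grip_force: 0.0
```

>>> {"api": "send_rows", "payload": {"xyz": [[0, 0, 0], [0, 0, 0], [0, 0, 0], [0, 0, 0], [0, 0, 0], [0, 0, 0], [0, 0, 0], [0, 0, 0], [0, 0, 0], [0, 0, 0]], "dr": [[0, 0, 0], [0, 0, 0], [0, 0, 0], [0, 0, 0], [0, 0, 0], [0, 0, 0], [0, 0, 0], [0, 0, 0], [0, 0, 0], [0, 0, 0]], "jaw": 0}}

```text
time: 11.97
position: [0.643, 0.0041, 0.044]
tool_rot: [0.502, 3.1, -0.0]
ft_force: [-1.0, -0.6, 4.9]
grip_width: 0.528
grip_force: 34.8
```

>>> {"api": "send_rows", "payload": {"xyz": [[0, 0, -3], [0, 0, -8], [0, 0, -18], [0, 0, -32], [0, 0, -48], [0, 0, -65], [0, 0, -81], [0, 0, -95], [0, 0, -105], [0, 0, -110]], "dr": [[0, 0, 0], [0, 0, 0], [0, 0, 0], [0, 0, 0], [0, 0, 0], [0, 0, 0], [0, 0, 0], [0, 0, 0], [0, 0, 0], [0, 0, 0]]}}

```text
time: 12.8
position: [0.6434, 0.0046, 0.1558]
tool_rot: [0.501, 3.098, 0.002]
ft_force: [0.3, -0.7, -2.7]
grip_width: 0.523
grip_force: 34.8
```

```bash
python3 -c "
from h import *
x,y,a=P['Tchan']
go(x,y,.150,a+90)"
```

```text
d [ -56.9 -267.6    5.5] turn -0.396 | yaw 71.6 pos [0.6434 0.0046 0.1558] tilt [ 3.4e-03  6.0e-04 -1.0e+00] F [ 0.3 -0.7 -2.7] w 45.5 gf 34.8 t 12.8 q1,7 [-0.33  1.3 ]
```

>>> {"api": "send_rows", "payload": {"xyz": [[-3, -12, 0], [-8, -38, 0], [-15, -70, 0], [-22, -104, 0], [-29, -138, 0], [-36, -172, 0], [-43, -205, 0], [-50, -236, 0], [-55, -258, 0], [-57, -267, 0]], "dr": [[0, 0, 0], [0, 0, 0], [0, 0, 0], [0, 0, 0], [0, 0, 0], [0, 0, 0], [0, 0, 0], [0, 0, 0], [0, 0, 0], [0, 0, 0]]}}

```text
time: 13.63
position: [0.6092, -0.2735, 0.1522]
tool_rot: [-0.512, -3.097, 0.006]
ft_force: [-0.4, -1.4, -1.7]
grip_width: 0.528
grip_force: 34.8
```

>>> {"api": "send_rows", "payload": {"xyz": [[0, 0, 4], [0, 0, 12], [0, 0, 24], [0, 0, 38], [0, 0, 53], [0, 0, 67], [0, 0, 79], [0, 0, 88], [0, 0, 92], [0, 0, 92]], "dr": [[0, 0, 0], [0, 0, 0], [0, 0, 0], [0, 0, 0], [0, 0, 0], [0, 0, 0], [0, 0, 0], [0, 0, 0], [0, 0, 0], [0, 0, 0]]}}

```text
time: 14.47
position: [0.6117, -0.2663, 0.0596]
tool_rot: [-0.501, -3.099, -0.001]
ft_force: [-0.1, -0.7, -1.6]
grip_width: 0.532
grip_force: 34.8
```

```bash
python3 -c "
from h import *
x,y,a=P['Tchan']
go(x,y,.050,a+90)"
```

```text
d [-1.6 -0.5  9.6] turn -0.396 | yaw 71.6 pos [ 0.6117 -0.2663  0.0596] tilt [-2.e-03  7.e-04 -1.e+00] F [-0.1 -0.7 -1.6] w 46.3 gf 34.8 t 14.4667 q1,7 [0.05 1.79]
```

>>> {"api": "send_rows", "payload": {"xyz": [[0, 0, 1], [0, 0, 2], [0, 0, 4], [0, 0, 6], [-1, 0, 8], [-1, 0, 9], [-1, 0, 9], [-1, 0, 9], [-1, 0, 9], [-1, 0, 9]], "dr": [[0, 0, 0], [0, 0, 0], [0, 0, 0], [0, 0, 0], [0, 0, 0], [0, 0, 0], [0, 0, 0], [0, 0, 0], [0, 0, 0], [0, 0, 0]]}}

```text
time: 15.3
position: [0.6133, -0.2672, 0.0522]
tool_rot: [0.502, 3.101, 0.0]
ft_force: [-0.8, -1.2, -2.3]
grip_width: 0.523
grip_force: 34.8
```

>>> {"api": "send_rows", "payload": {"xyz": [[0, 0, 0], [0, 0, 0], [0, 0, 0], [0, 0, 0], [0, 0, 0], [0, 0, 0], [0, 0, 0], [0, 0, 0], [0, 0, 0], [0, 0, 0]], "dr": [[0, 0, 0], [0, 0, 0], [0, 0, 0], [0, 0, 0], [0, 0, 0], [0, 0, 0], [0, 0, 0], [0, 0, 0], [0, 0, 0], [0, 0, 0]], "jaw": 74}}

```text
time: 16.13
position: [0.6133, -0.2672, 0.052]
tool_rot: [0.502, 3.101, 0.0]
ft_force: [-0.3, 0.0, 0.8]
grip_width: 0.852
grip_force: 0.0
```

>>> {"api": "send_rows", "payload": {"xyz": [[0, 0, -5], [0, 0, -15], [0, 0, -30], [0, 0, -48], [0, 0, -66], [0, 0, -84], [0, 0, -100], [0, 0, -112], [0, 0, -118], [0, 0, -118]], "dr": [[0, 0, 0], [0, 0, 0], [0, 0, 0], [0, 0, 0], [0, 0, 0], [0, 0, 0], [0, 0, 0], [0, 0, 0], [0, 0, 0], [0, 0, 0]]}}

```text
time: 16.97
position: [0.6141, -0.2677, 0.1722]
tool_rot: [0.501, 3.098, -0.001]
ft_force: [0.0, 0.3, -0.9]
grip_width: 0.849
grip_force: 0.0
```

```bash
python3 -c "
from h import *
go(*P['thin'],.168,8)"
```

```text
d [201.9 141.2   3.6] turn 1.11 | yaw 71.6 pos [ 0.6141 -0.2677  0.1722] tilt [ 3.2e-03 -9.0e-04 -1.0e+00] F [ 0.   0.3 -0.9] w 73.8 gf 0.0 t 16.9667 q1,7 [0.03 1.76]
```

>>> {"api": "send_rows", "payload": {"xyz": [[8, 6, 0], [27, 19, 0], [50, 35, 0], [75, 52, 0], [100, 70, 0], [125, 87, 0], [150, 105, 0], [175, 122, 0], [193, 135, 0], [202, 141, 0]], "dr": [[0, 0, 0.06], [0, 0, 0.17], [0, 0, 0.29], [0, 0, 0.41], [0, 0, 0.53], [0, 0, 0.65], [0, 0, 0.77], [0, 0, 0.89], [0, 0, 1.01], [0, 0, 1.11]], "jaw": 48}}

```text
time: 17.8
position: [0.4636, -0.0666, 0.1689]
tool_rot: [-2.061, -2.367, 0.001]
ft_force: [0.9, -0.1, 0.9]
grip_width: 0.551
grip_force: 0.0
```

>>> {"api": "send_rows", "payload": {"xyz": [[0, 0, 0], [0, 0, 0], [0, 0, 0], [0, 0, 0], [0, 0, 0], [0, 0, 0], [0, 0, 0], [0, 0, 0], [0, 0, 0], [0, 0, 0]], "dr": [[0, 0, 0], [0, 0, 0], [0, 0, 0], [0, 0, 0], [0, 0, 0], [0, 0, 0], [0, 0, 0], [0, 0, 0], [0, 0, 0], [0, 0, 0]]}}

```text
time: 18.63
position: [0.466, -0.0698, 0.17]
tool_rot: [2.061, 2.371, 0.0]
ft_force: [-0.6, -0.3, 0.0]
grip_width: 0.55
grip_force: 0.0
```

```bash
python3 -c "
from h import *
cv2.imwrite('pics/w3.png',get_image('wrist')[:,:,::-1])
go(*P['thin'],.043,8)"
```

```text
d [ -0.4   0.9 127.1] turn 0.0 | yaw 8.0 pos [ 0.466  -0.0697  0.1701] tilt [ 1.e-04  0.e+00 -1.e+00] F [-0.   0.   0.1] w 48.1 gf 0.0 t 18.6833 q1,7 [-0.37  0.22]
```

View pics/w3.png

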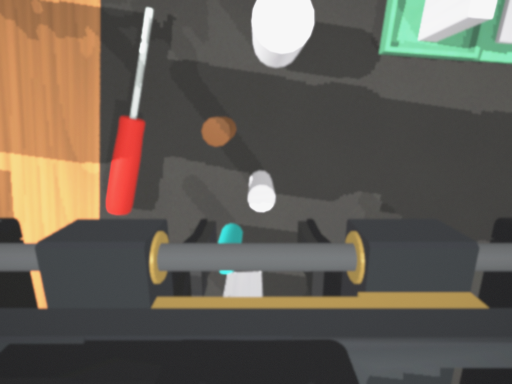

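Thin silver bar at (262,198) is central, with turquoise (230,245) and brown (218,131) clear of the fingers. I'll descend.

>>> {"api": "send_rows", "payload": {"xyz": [[0, 1, 6], [0, 1, 18], [0, 2, 33], [0, 2, 50], [0, 2, 67], [0, 2, 84], [0, 2, 100], [0, 2, 113], [0, 2, 122], [0, 2, 126]], "dr": [[0, 0, 0], [0, 0, 0], [0, 0, 0], [0, 0, 0], [0, 0, 0], [0, 0, 0], [0, 0, 0], [0, 0, 0], [0, 0, 0], [0, 0, 0]]}}

```text
time: 19.52
position: [0.467, -0.0693, 0.0425]
tool_rot: [-2.06, -2.37, 0.003]
ft_force: [-0.4, 0.3, -0.1]
grip_width: 0.553
grip_force: 0.0
```

>>> {"api": "send_rows", "payload": {"xyz": [[0, 0, 0], [0, 0, 0], [0, 0, 0], [0, 0, 0], [0, 0, 0], [0, 0, 0], [0, 0, 0], [0, 0, 0], [0, 0, 0], [0, 0, 0]], "dr": [[0, 0, 0], [0, 0, 0], [0, 0, 0], [0, 0, 0], [0, 0, 0], [0, 0, 0], [0, 0, 0], [0, 0, 0], [0, 0, 0], [0, 0, 0]], "jaw": 0}}

```text
time: 20.35
position: [0.4687, -0.0694, 0.0448]
tool_rot: [2.06, 2.371, 0.002]
ft_force: [-0.2, 1.2, 4.7]
grip_width: 0.27
grip_force: 35.0
```

>>> {"api": "send_rows", "payload": {"xyz": [[0, 0, -3], [0, 0, -8], [0, 0, -18], [0, 0, -32], [0, 0, -50], [0, 0, -70], [0, 0, -89], [0, 0, -105], [0, 0, -116], [0, 0, -120]], "dr": [[0, 0, 0], [0, 0, 0], [0, 0, 0], [0, 0, 0], [0, 0, 0], [0, 0, 0], [0, 0, 0], [0, 0, 0], [0, 0, 0], [0, 0, 0]]}}

```text
time: 21.18
position: [0.4689, -0.0695, 0.1662]
tool_rot: [2.059, 2.37, 0.004]
ft_force: [0.8, 0.2, -0.7]
grip_width: 0.265
grip_force: 35.0
```

```bash
python3 -c "
from h import *
x,y,a=P['Tthin']
go(x,y,.163,a)"
```

```text
d [-249.2  -61.5    3. ] turn -0.005 | yaw 8.0 pos [ 0.4689 -0.0695  0.1662] tilt [ 3.3e-03  4.0e-04 -1.0e+00] F [ 0.8  0.2 -0.7] w 23.1 gf 35.0 t 21.1833 q1,7 [-0.38  0.23]
```

>>> {"api": "send_rows", "payload": {"xyz": [[-11, -3, 0], [-36, -9, 0], [-66, -16, 0], [-98, -24, 0], [-130, -32, 0], [-162, -40, 0], [-193, -48, 0], [-222, -55, 0], [-241, -60, 0], [-249, -62, 0]], "dr": [[0, 0, 0], [0, 0, 0], [0, 0, 0], [0, 0, 0], [0, 0, 0], [0, 0, 0], [0, 0, 0], [0, 0, 0], [0, 0, 0], [0, 0, 0]]}}

```text
time: 22.02
position: [0.4385, -0.3288, 0.163]
tool_rot: [-2.067, -2.365, 0.005]
ft_force: [-0.2, 0.2, 0.0]
grip_width: 0.268
grip_force: 35.0
```

>>> {"api": "send_rows", "payload": {"xyz": [[0, 0, 4], [0, 0, 12], [0, 0, 26], [0, 0, 42], [0, 0, 58], [0, 0, 74], [0, 0, 88], [0, 0, 99], [0, 0, 104], [0, 0, 104]], "dr": [[0, 0, 0], [0, 0, 0], [0, 0, 0], [0, 0, 0], [0, 0, 0], [0, 0, 0], [0, 0, 0], [0, 0, 0], [0, 0, 0], [0, 0, 0]]}}

```text
time: 22.85
position: [0.4408, -0.3228, 0.0584]
tool_rot: [-2.057, -2.371, 0.0]
ft_force: [-0.7, 0.5, -0.4]
grip_width: 0.267
grip_force: 35.0
```

```bash
python3 -c "
from h import *
x,y,a=P['Tthin']
go(x,y,.051,a)"
```

```text
d [-2.4  1.7  7.4] turn -0.003 | yaw 8.1 pos [ 0.4408 -0.3228  0.0584] tilt [-0.0025  0.0018 -1.    ] F [-0.7  0.5 -0.4] w 23.2 gf 35.0 t 22.85 q1,7 [-0.01  0.93]
```

>>> {"api": "send_rows", "payload": {"xyz": [[0, 0, 1], [-1, 1, 2], [-1, 1, 3], [-1, 1, 4], [-1, 1, 5], [-1, 1, 6], [-1, 1, 7], [-1, 1, 7], [-1, 1, 7], [-1, 1, 7]], "dr": [[0, 0, 0], [0, 0, 0], [0, 0, 0], [0, 0, 0], [0, 0, 0], [0, 0, 0], [0, 0, 0], [0, 0, 0], [0, 0, 0], [0, 0, 0]]}}

```text
time: 23.68
position: [0.4425, -0.3255, 0.053]
tool_rot: [2.061, 2.371, 0.0]
ft_force: [0.4, -0.4, -1.7]
grip_width: 0.266
grip_force: 35.0
```

>>> {"api": "send_rows", "payload": {"xyz": [[0, 0, 0], [0, 0, 0], [0, 0, 0], [0, 0, 0], [0, 0, 0], [0, 0, 0], [0, 0, 0], [0, 0, 0], [0, 0, 0], [0, 0, 0]], "dr": [[0, 0, 0], [0, 0, 0], [0, 0, 0], [0, 0, 0], [0, 0, 0], [0, 0, 0], [0, 0, 0], [0, 0, 0], [0, 0, 0], [0, 0, 0]], "jaw": 60}}

```text
time: 24.52
position: [0.4425, -0.3254, 0.053]
tool_rot: [-2.061, -2.371, -0.0]
ft_force: [0.3, 0.4, -0.7]
grip_width: 0.686
grip_force: 0.0
```

>>> {"api": "send_rows", "payload": {"xyz": [[0, 0, -5], [0, 0, -15], [0, 0, -30], [0, 0, -48], [0, 0, -66], [0, 0, -84], [0, 0, -100], [0, 0, -112], [0, 0, -118], [0, 0, -118]], "dr": [[0, 0, 0], [0, 0, 0], [0, 0, 0], [0, 0, 0], [0, 0, 0], [0, 0, 0], [0, 0, 0], [0, 0, 0], [0, 0, 0], [0, 0, 0]]}}

```text
time: 25.35
position: [0.4433, -0.326, 0.1728]
tool_rot: [2.059, 2.369, 0.002]
ft_force: [1.0, 0.3, -0.1]
grip_width: 0.689
grip_force: 0.0
```

```bash
python3 -c "
from h import *
go(*P['thick'],.168,8)"
```

```text
d [389.4  74.8   4.5] turn 0.0 | yaw 8.0 pos [ 0.4433 -0.326   0.1728] tilt [ 2.9e-03 -9.0e-04 -1.0e+00] F [ 1.   0.3 -0.1] w 60.0 gf 0.0 t 25.35 q1,7 [-0.07  0.84]
```

>>> {"api": "send_rows", "payload": {"xyz": [[9, 2, 0], [30, 6, 0], [54, 10, 0], [78, 15, 0], [102, 20, 0], [126, 24, 0], [150, 29, 0], [174, 33, 0], [193, 37, 0], [202, 39, 0]], "dr": [[0, 0, 0], [0, 0, 0], [0, 0, 0], [0, 0, 0], [0, 0, 0], [0, 0, 0], [0, 0, 0], [0, 0, 0], [0, 0, 0], [0, 0, 0]], "jaw": 74}}

```text
time: 26.18
position: [0.4521, -0.1162, 0.1698]
tool_rot: [-2.054, -2.374, 0.001]
ft_force: [0.0, -0.3, 0.1]
grip_width: 0.85
grip_force: 0.0
```

>>> {"api": "send_rows", "payload": {"xyz": [[10, 2, 0], [32, 6, 0], [58, 11, 0], [86, 16, 0], [114, 22, 0], [141, 27, 0], [163, 31, 0], [179, 34, 0], [187, 36, 0], [187, 36, 0]], "dr": [[0, 0, 0], [0, 0, 0], [0, 0, 0], [0, 0, 0], [0, 0, 0], [0, 0, 0], [0, 0, 0], [0, 0, 0], [0, 0, 0], [0, 0, 0]]}}

```text
time: 27.02
position: [0.4624, 0.0714, 0.1706]
tool_rot: [-2.058, -2.373, 0.001]
ft_force: [-0.1, 0.8, -0.8]
grip_width: 0.85
grip_force: 0.0
```

```bash
python3 -c "
from h import *
cv2.imwrite('pics/w4.png',get_image('wrist')[:,:,::-1])
go(*P['thick'],.043,8)"
```

```text
d [  0.2   0.7 127.7] turn 0.001 | yaw 8.0 pos [0.4624 0.0698 0.1707] tilt [-6.e-04 -1.e-03 -1.e+00] F [ 0.5 -0.4  0. ] w 74.0 gf 0.0 t 27.0667 q1,7 [-0.53 -0.07]
```

View pics/w4.png

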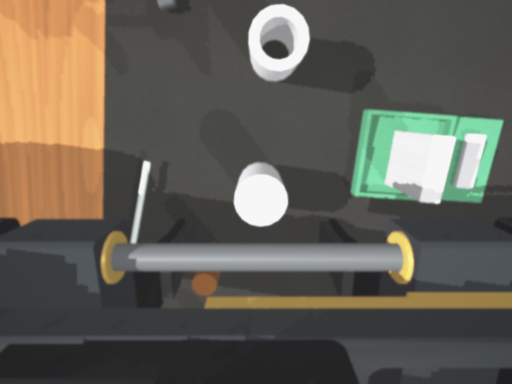

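The thick bar at (262,198) is central, so I'll grip it.

>>> {"api": "send_rows", "payload": {"xyz": [[0, 1, 6], [0, 2, 18], [0, 2, 33], [0, 2, 50], [0, 2, 67], [0, 2, 84], [0, 2, 100], [0, 2, 113], [0, 2, 122], [0, 2, 127]], "dr": [[0, 0, 0], [0, 0, 0], [0, 0, 0], [0, 0, 0], [0, 0, 0], [0, 0, 0], [0, 0, 0], [0, 0, 0], [0, 0, 0], [0, 0, 0]]}}

```text
time: 27.9
position: [0.4637, 0.0689, 0.0427]
tool_rot: [-2.063, -2.369, 0.003]
ft_force: [-0.1, 0.2, -0.1]
grip_width: 0.853
grip_force: 0.0
```

>>> {"api": "send_rows", "payload": {"xyz": [[0, 0, 0], [0, 0, 0], [0, 0, 0], [0, 0, 0], [0, 0, 0], [0, 0, 0], [0, 0, 0], [0, 0, 0], [0, 0, 0], [0, 0, 0]], "dr": [[0, 0, 0], [0, 0, 0], [0, 0, 0], [0, 0, 0], [0, 0, 0], [0, 0, 0], [0, 0, 0], [0, 0, 0], [0, 0, 0], [0, 0, 0]], "jaw": 0, "grip_force": 48}}

```text
time: 28.73
position: [0.4652, 0.0707, 0.0447]
tool_rot: [2.06, 2.371, 0.002]
ft_force: [0.6, 0.8, 6.6]
grip_width: 0.522
grip_force: 48.0
```

>>> {"api": "send_rows", "payload": {"xyz": [[0, 0, -3], [0, 0, -8], [0, 0, -18], [0, 0, -32], [0, 0, -50], [0, 0, -70], [0, 0, -89], [0, 0, -105], [0, 0, -116], [0, 0, -120]], "dr": [[0, 0, 0], [0, 0, 0], [0, 0, 0], [0, 0, 0], [0, 0, 0], [0, 0, 0], [0, 0, 0], [0, 0, 0], [0, 0, 0], [0, 0, 0]]}}

```text
time: 29.57
position: [0.4652, 0.0706, 0.1661]
tool_rot: [2.06, 2.37, 0.004]
ft_force: [0.8, -0.3, -2.7]
grip_width: 0.521
grip_force: 48.0
```

```bash
python3 -c "
from h import *
x,y,a=P['Tthick']
go(x,y,.163,a)"
```

```text
d [253.3   4.2   3.2] turn 0.028 | yaw 8.0 pos [0.4652 0.0706 0.1661] tilt [ 0.0027  0.0011 -1.    ] F [ 0.8 -0.3 -2.7] w 45.3 gf 48.0 t 29.5667 q1,7 [-0.53 -0.07]
```

>>> {"api": "send_rows", "payload": {"xyz": [[9, 0, 0], [32, 1, 0], [62, 1, 0], [95, 2, 0], [129, 2, 0], [162, 3, 0], [194, 3, 0], [224, 4, 0], [244, 4, 0], [253, 4, 0]], "dr": [[0, 0, 0], [0, 0, 0], [0, 0, 0], [0, 0, 0], [0, 0, 0], [0, 0, 0], [0, 0, 0], [0, 0, 0], [0, 0, 0], [0, 0, 0]]}}

```text
time: 30.4
position: [0.4303, 0.3255, 0.1624]
tool_rot: [-2.053, -2.375, 0.003]
ft_force: [-0.4, 1.0, -2.9]
grip_width: 0.522
grip_force: 48.0
```

>>> {"api": "send_rows", "payload": {"xyz": [[0, 0, 4], [0, 0, 12], [0, 0, 26], [0, 0, 42], [0, 0, 58], [0, 0, 74], [0, 0, 88], [0, 0, 99], [0, 0, 104], [0, 0, 104]], "dr": [[0, 0, 0], [0, 0, 0], [0, 0, 0], [0, 0, 0], [0, 0, 0], [0, 0, 0], [0, 0, 0], [0, 0, 0], [0, 0, 0], [0, 0, 0]]}}

```text
time: 31.23
position: [0.4326, 0.3195, 0.0585]
tool_rot: [-2.063, -2.369, 0.005]
ft_force: [-0.5, -0.6, -2.3]
grip_width: 0.518
grip_force: 48.0
```

```bash
python3 -c "
from h import *
x,y,a=P['Tthick']
go(x,y,.051,a)"
```

```text
d [2.3 1.7 7.5] turn 0.026 | yaw 7.9 pos [0.4326 0.3195 0.0585] tilt [-0.0021 -0.0024 -1.    ] F [-0.5 -0.6 -2.3] w 45.1 gf 48.0 t 31.2333 q1,7 [-0.77 -0.52]
```

>>> {"api": "send_rows", "payload": {"xyz": [[0, 0, 1], [1, 1, 2], [1, 1, 3], [1, 1, 4], [1, 1, 5], [1, 1, 6], [1, 1, 7], [1, 1, 7], [1, 1, 7], [1, 1, 7]], "dr": [[0, 0, 0], [0, 0, 0], [0, 0, 0], [0, 0, 0], [0, 0, 0], [0, 0, 0], [0, 0, 0], [0, 0, 0], [0, 0, 0], [0, 0, 0]]}}

```text
time: 32.07
position: [0.434, 0.3227, 0.0531]
tool_rot: [2.061, 2.371, 0.0]
ft_force: [-0.2, 0.2, -1.8]
grip_width: 0.519
grip_force: 48.0
```

>>> {"api": "send_rows", "payload": {"xyz": [[0, 0, 0], [0, 0, 0], [0, 0, 0], [0, 0, 0], [0, 0, 0], [0, 0, 0], [0, 0, 0], [0, 0, 0], [0, 0, 0], [0, 0, 0]], "dr": [[0, 0, 0], [0, 0, 0], [0, 0, 0], [0, 0, 0], [0, 0, 0], [0, 0, 0], [0, 0, 0], [0, 0, 0], [0, 0, 0], [0, 0, 0]], "jaw": 76}}

```text
time: 32.9
position: [0.4339, 0.3227, 0.0531]
tool_rot: [-2.061, -2.371, -0.0]
ft_force: [0.1, 0.4, -0.1]
grip_width: 0.87
grip_force: 0.0
```

>>> {"api": "send_rows", "payload": {"xyz": [[0, 0, -5], [0, 0, -15], [0, 0, -30], [0, 0, -50], [0, 0, -75], [0, 0, -100], [0, 0, -125], [0, 0, -145], [0, 0, -157], [0, 0, -160]], "dr": [[0, 0, 0], [0, 0, 0], [0, 0, 0], [0, 0, 0], [0, 0, 0], [0, 0, 0], [0, 0, 0], [0, 0, 0], [0, 0, 0], [0, 0, 0]]}}

```text
time: 33.73
position: [0.4351, 0.3236, 0.2164]
tool_rot: [2.06, 2.371, 0.008]
ft_force: [0.5, -0.2, 0.2]
grip_width: 0.873
grip_force: 0.0
```

>>> {"api": "send_rows", "payload": {"xyz": [[8, 0, 0], [24, 0, 0], [44, 0, 0], [66, 0, 0], [88, 0, 0], [110, 0, 0], [130, 0, 0], [146, 0, 0], [156, 0, 0], [160, 0, 0]], "dr": [[0, 0, 0], [0, 0, 0], [0, 0, 0], [0, 0, 0], [0, 0, 0], [0, 0, 0], [0, 0, 0], [0, 0, 0], [0, 0, 0], [0, 0, 0]]}}

```text
time: 34.57
position: [0.4093, 0.4836, 0.2109]
tool_rot: [-2.056, -2.374, 0.004]
ft_force: [-0.1, -0.1, -0.2]
grip_width: 0.874
grip_force: 0.0
```

```bash
python3 -c "
from h import *
a=get_image('scene')[:,:,::-1].copy()
cv2.imwrite('pics/f1.png',cv2.resize(a[120:290,110:410],None,fx=2.66,fy=2.66))
s=get_image('side')[:,:,::-1]
cv2.imwrite('pics/f2.png',cv2.resize(s[140:340,160:400],None,fx=3,fy=3))"
```

```text
(no output)
```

View pics/f1.png

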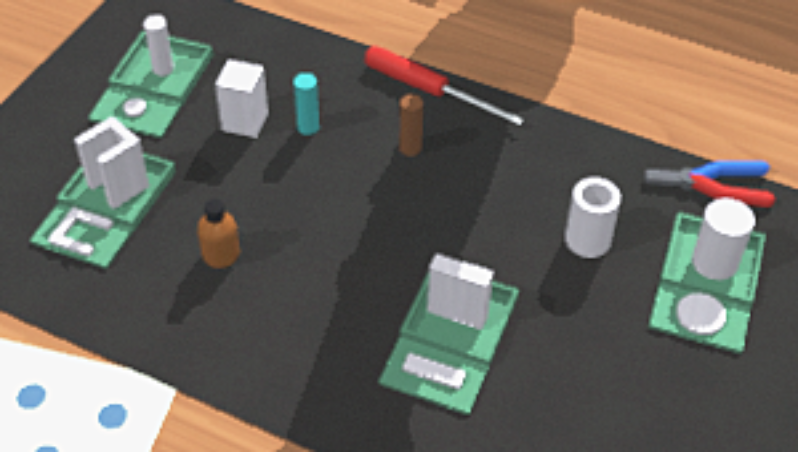

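View pics/f2.png

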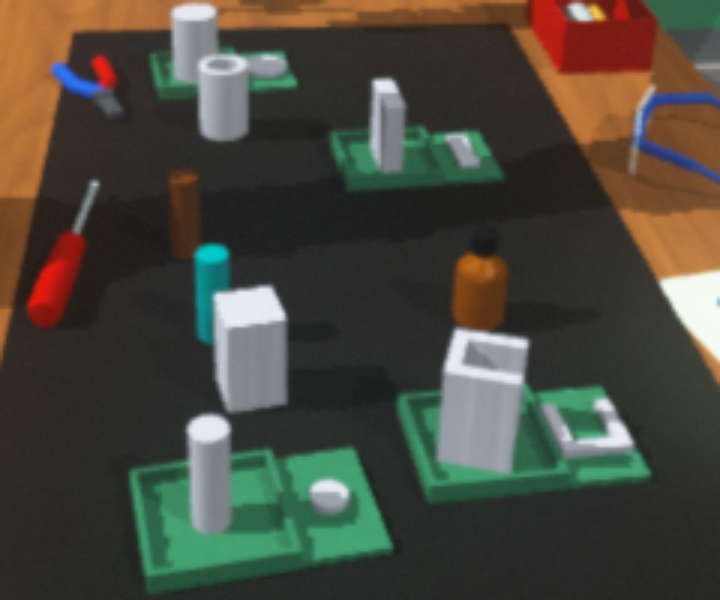

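Both views show all four offcuts upright in their matching pockets: thin (157,50), channel (115,165), flat (460,290), thick (723,240). The square and tube haven't moved, so I'll hand in.

```bash
python3 -c "
from bench import *
print(close_job())"
```

```text
the job is handed in; nothing more can be done
None
```

All four offcuts (thick round, thin round, flat, channel) stand upright in their matching trays, the square bar and tube were left where they stood, and the job was handed in at about 35 s; no verdict came back.

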